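# Open the pizza oven's top vent and lock it in the L-shaped gate

## Robot

A 6-joint arm with a two-finger parallel gripper is mounted at the origin on the work surface. World frame = base frame: x ahead of the robot, y to its left, z up, the work surface at z = 0. Lengths are in m, angles in rad, forces in N, time in s.
With the tool pointing down it reaches from about 0.375 to 0.925 m from the base axis. Payload 5.7 kg.
Tool frame: the origin (TCP) lies midway between the tips of the shut fingers; the grasp point (between the pads) lies 19 mm behind it; y points along the fingers, z is the direction in which the jaws open and shut, and the axes are right-handed (so a half turn about y gives the same grasp; the last joint's range is limited). The gripper opens to 85 mm and grips with 20 to 120 N. Pads are 22 mm wide; open, the fingers measure 114 mm over their backs; the gripper's body (76 mm by 85 mm) begins 54 mm behind the grasp point. The pads swing forward as they close: fully open they stand 13 mm farther back than shut.
Start: joints at [1.018, 0.359, 1.51, -0, 1.272, -0.115], TCP at [0.254, 0.543, 0.231] pointing down, gripper open.
Joint ranges: [-2.97, 2.97], [-1.01, 2.36], [0.21, 2.38], [-0.96, 4.11], [0.2, 2.71], [-2.98, 2.98]. Speed limits (rad/s): [2.39, 2.39, 3.14, 3.14, 3.14, 3.14].

## Interface

Orientations are given as a unit quaternion [x, y, z, w].
In Python, from workcell import bot, vision, order, models gives the robot as it stands. The module is installed in compiled form; this text tells all that it offers.
- The arm moves only by the shell command python3 -m jog 'ROWS' [FORCE]. ROWS is JSON, a list of rows, each an object with "angular": the turn, a rotation vector about the tool's x, y, z in rad, a list of three; "linear": the shift along the tool's x, y, z in units of 40 mm (1.0 is 40 mm), a list of three; "grip": the gripper's target within -1 to 1 (fully open at 1, half-way at 0, shut at -1). In form: [{"angular": [rx, ry, rz], "linear": [tx, ty, tz], "grip": grip}, ...]. A call has 1 to 20 rows; each row is the pose to reach, as a shift and turn from the pose commanded when the call began, along the tool's axes at that moment; what a row does not reach only later rows make up. A row lasts 1/10 s, in which the tool goes at most 50 mm and 8.59 degrees, less where a joint would pass 70% of its speed; a pose out of reach is approached as far as the arm can. A call with a gripper value outside its range is refused whole. The fingers move at their own pace and stop on an object; FORCE is the grip in N (left out, the last holds). Time passes only in rows, so rows that repeat a pose let the fingers close. It gives the time, the measured TCP pose, the force and the opening at its end, in the units of the state.
- bot.sense(): the state, without advancing time (a new reading comes with each control period).
- vision.camera(name): name is "side" or "top"; returns (picture, depth): 384x512x3 uint8, blue, green, red; 384x512 float32, m along the optical axis (not along the pixel's ray), 0 where there is no reading.
- vision.get_calibration(name): a dict with "vertical_fov" (degrees; the focal length in pixels is half the picture's height over the tangent of half this angle, whatever the lens; pixels are square), "cx", "cy" (the principal point, pixels), "xyz" and "attitude" of the camera in the world. Camera axes: x right, y up, looking along -z (the intrinsics and any distortion apply to the point x, -y, -z); pixel columns grow to the right and rows downward; lengths in m; the calibration is good to about 2 mm. A picture is of the moment at which its call begins. get_calibration takes no time and is no camera call.
- order.hand_in(): hands the job in, once; it reports no verdict.
Trained networks look in the newest picture that a camera, given by its name, has taken for a name from the list of things; names that differ only in an ending like _2 or _b are one class to them, and where a whole thing is asked for, a point or a joint stands for the part that bears it (a point fixed in the world has none). Each returns a list of dicts, best first, with "p" (0 to 1); they miss things now and then, are a little off and sometimes report something else, mostly with a low value. They report only what shows in the picture. A call takes as long as a camera call.
- models.look_for(camera, query): "rect" ([centre column, centre row, width, height] in pixels, round what is visible of it).
The state is a dict: "t": time; "q": joint angles; "qvel": joint speeds; "effort": joint torques, N m; "tool_pos": TCP position; "tcp_rot": TCP orientation; "ft_force": force on the tool from outside, world axes, zero at the start; "ft_torque": the same for the moment, N m; "opening": finger opening in m.
Only numpy, scipy, OpenCV 4.12 (cv2) and the standard library are available. Lean on these libraries where they do the work, as an engineer would, in place of code of your own. Each camera call takes 0.05 s, during which the arm holds its last target.

## Task

Open the vent flap on top of the pizza oven and lock it open: push the upright wooden knob with your fingertips along its L-shaped slot, away from the oven's mouth, right up to the corner, then push it sideways to the end of the short leg. Only push the knob, never grip it between the fingers; let the knob move the flap rather than touching the flap itself, and leave the bowls, jars and tools where they are.

Things in the scene. Friction and masses are not known exactly. Their poses are not given: they have to be found in the camera images.
- oven: Pizza oven, dark steel box 420 x 420 mm, flat roof 250 mm above the counter; fixed. Origin: centre of its underside. Its -x axis points out of the mouth (to the robot), y to the left seen from the robot. On the roof, front left: steel gate plate (115 x 80 mm, top 280 mm above the counter) with an L-shaped slot 14 mm wide; behind it the square 104 mm flue collar with the flap (closed: 315 mm high).
- knob_grip (a point): Middle of the upright wooden knob that sticks up through the slot: a cylinder 22 mm across, 42 mm tall (this point is half-way up, 27 mm above the gate plate). It is captive in the slot and cannot be lifted out. It stays wherever it is left; pushing it takes about 5 to 8 N along the long leg and 3 to 5 N along the short leg.
- slot_start (a point): Where knob_grip stands with the vent shut: the front end of the slot's long leg (oven frame -125, +65, 307 mm). The knob may start up to 15 mm along from here.
- slot_corner (a point): Where knob_grip stands at the corner of the slot, end of the long leg: 59.5 mm from slot_start, along the oven's +x.
- slot_end (a point): Where knob_grip stands at the end of the short leg: 30 mm from slot_corner, along the oven's -y (to the right seen from the robot).
- damper_slide (a joint): Travel of the knob along the long leg, m: 0 shut, 0.060 at the stop in the corner. The short leg can be entered only between about 0.057 and 0.060.
- damper_knob (a joint): Travel of the knob along the short leg, m: 0 in the middle of the long leg (2 mm of play either way), 0.030 at the end of the short leg.
- vent_flap: The vent flap, a steel plate 112 x 116 mm. Origin in the middle of its hinge line, at the flue collar's edge next to the gate plate; x runs from the hinge across the plate, z is normal to it (upright when shut). A link rod couples it to the knob's travel along the long leg: with the knob in the corner it stands open about 1.29 rad, its far edge about 425 mm above the counter.
- bowl_low: Lowest of three nested ceramic pinch bowls standing on the oven's roof to the right of the gate: rim 92 mm across, 34 mm tall. Origin: centre of its underside.
- bowl_mid: Middle bowl of the stack, same size, 10 mm higher.
- bowl_top: Top bowl of the stack, same size; the stack is 54 mm tall.
- salt_jar: Small ceramic jar with a wooden lid, 48 mm across, 62 mm tall, on the oven's roof at its left edge. Origin: centre of its underside.
- tongs: Wooden tongs, 270 mm long, 22 mm tall, lying on the counter to the left of the oven. Origin: middle, underside.
- ladle: Stainless ladle lying on the counter to the right of the oven: bowl 86 mm across, 345 mm overall. Origin: under the bowl's centre; the handle runs along its x axis.
- latch_jar: Smoked glass jar with a wire latch, 100 mm across, 128 mm tall, on the counter in front and to the right of the oven. Origin: centre of its underside.
- oil_bottle: Green glass oil bottle, 62 mm across, 230 mm tall, on the counter to the left of the oven. Origin: centre of its underside.

How it is judged:
By the outcome, as a careful person would: the job done as asked, in the order asked, and still so for the second after the job is handed in, with the robot touching nothing.
It also fails if it takes over 48 s, if anything falls off the work surface, if the arm or the gripper's body presses on something with over 40 N, if the wrist force passes 120 N, or if a joint passes its speed limit or range.

## Working session

There is one attempt and no reset: what is moved stays moved. The work goes in short steps, Python scripts to look and compute and a shell command to move; the robot and the scene stay as the last step left them, time stands still between calls to the robot, and variables do not carry over. Pictures are saved under pics/ and viewed, and the job is handed in when it is done.

```bash
mkdir -p pics; python3 - <<'E'
from workcell import bot, vision
import cv2,numpy as np
s=bot.sense();print(s)
for n in("side","top"):
    p,d=vision.camera(n);cv2.imwrite(f"pics/{n}0.png",p);np.save(f"pics/{n}0.npy",d)
    print(n,vision.get_calibration(n))
E
```

```text
{'t': 0.0, 'q': array([ 1.01790465e+00,  3.59522414e-01,  1.51143389e+00, -2.44819220e-05,
        1.27246996e+00, -1.15075736e-01]), 'qvel': array([-0.00156669, -0.00057459,  0.00027192,  0.00033892, -0.00057274,
        0.00031827]), 'effort': array([ 1.61321394e-03, -5.27636039e+01, -2.78620684e+01, -1.58367220e-05,
        1.31630071e-02, -2.17718417e-05]), 'tool_pos': array([0.25402481, 0.54283284, 0.23044265]), 'tcp_rot': array([ 0.69084724, -0.15376013,  0.15335073, -0.6896169 ]), 'ft_force': array([ 0.03391962, -0.36925481,  0.28275202]), 'ft_torque': array([-0.00977801,  0.04341925, -0.01479411]), 'opening': 0.08524706822232195}
side {'vertical_fov': 55.476078581975365, 'cx': 254.3035917698228, 'cy': 187.50478844717802, 'xyz': array([ 0.02674733, -0.57817908,  0.6866762 ]), 'attitude': array([ 0.46618635, -0.17355272, -0.30269746,  0.81297232])}
top {'vertical_fov': 49.86939651834874, 'cx': 258.8306598631434, 'cy': 189.8130446115862, 'xyz': array([0.49353321, 0.01667486, 1.25111299]), 'attitude': array([ 0.02792321, -0.01646331, -0.69793885,  0.71542338])}
```

View pics/side0.png

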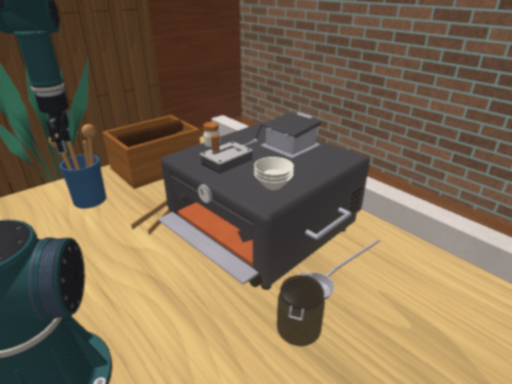

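View pics/top0.png

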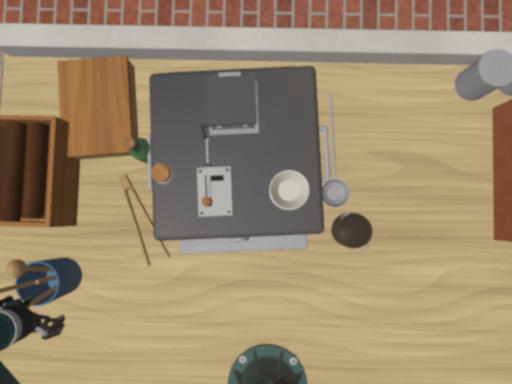

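```bash
cat > h.py <<'E'
from workcell import bot, vision, models
import numpy as np, cv2
from scipy.spatial.transform import Rotation as R
def cal(n):
    c=vision.get_calibration(n);f=192/np.tan(np.radians(c['vertical_fov']/2));return c,f,R.from_quat(c['attitude']).as_matrix()
def world(n,d):
    c,f,M=cal(n);v,u=np.mgrid[:384,:512]
    P=np.stack([(u-c['cx'])/f*d,-(v-c['cy'])/f*d,-d],-1)
    W=P@M.T+c['xyz'];W[d==0]=np.nan;return W
def proj(n,X):
    c,f,M=cal(n);p=(np.atleast_2d(X)-c['xyz'])@M;z=-p[:,2]
    return np.stack([c['cx']+f*p[:,0]/z,c['cy']-f*p[:,1]/z],1)
E
python3 - <<'E'
from h import *
for n in("top","side"):
    W=world(n,np.load(f"pics/{n}0.npy"))
    for q in("oven","knob_grip","vent_flap","bowl_top","salt_jar"):
        for r in models.look_for(n,q)[:2]:
            u,v=int(r['rect'][0]),int(r['rect'][1]);print(n,q,round(r['p'],2),np.round(r['rect']),W[v,u].round(3))
E
```

```text
top oven 0.94 [238. 159. 185. 188.] [0.631 0.089 0.249]
top oven 0.59 [334. 151.  25. 112.] [ 0.699 -0.188  0.002]
top knob_grip 0.4 [207. 202.  11.  10.] [0.523 0.148 0.33 ]
top vent_flap 0.83 [229. 102.  57.  59.] [0.754 0.108 0.321]
top vent_flap 0.59 [164. 174.  25.  24.] [0.586 0.253 0.313]
top bowl_top 0.69 [288. 191.  41.  41.] [ 0.553 -0.033  0.277]
top salt_jar 0.56 [163. 174.  29.  23.] [0.586 0.256 0.311]
top salt_jar 0.15 [352. 234.  36.  40.] [ 0.453 -0.216  0.126]
side oven 0.84 [265. 202. 212. 180.] [ 0.493 -0.075  0.251]
side knob_grip 0.49 [215. 145.  11.  20.] [0.517 0.143 0.306]
side vent_flap 0.62 [288. 123.  57.  26.] [0.751 0.112 0.321]
side bowl_top 0.79 [273. 168.  37.  27.] [ 0.571 -0.014  0.286]
side salt_jar 0.7 [149. 214.  40.  38.] [0.409 0.388 0.012]
side salt_jar 0.56 [215. 134.  18.  24.] [0.587 0.244 0.287]
```

The top view shows the knob at about (207,202), at the front end of the slot, with the corner near (207,178) and the short leg running right. The jar is at (162,174), the bowls at (290,190) and the collar and flap at (230,102). Next I'll fit the oven pose and the knob centre.

```bash
python3 - <<'E'
from h import *
W=world("top",np.load("pics/top0.npy"));S=world("side",np.load("pics/side0.npy"))
z=W[...,2]
m=(z>.24)&(z<.262);k,l,st,_=cv2.connectedComponentsWithStats(m.astype(np.uint8));i=1+np.argmax(st[1:,4])
print(cv2.minAreaRect(W[l==i][:,:2].astype(np.float32)))
for n,w in(("top",W),("side",S)):
    zz=w[...,2]
    near=np.hypot(w[...,0]-.523,w[...,1]-.148)<.03
    kk=w[near&(zz>.30)&(zz<.34)]
    print(n,len(kk),kk.mean(0),kk.min(0),kk.max(0))
    kk=w[near&(zz>.318)&(zz<.34)];print(len(kk),kk.mean(0))
g=(z>.274)&(z<.288)&(W[...,0]<.63)&(W[...,1]>.06)&(W[...,1]<.23)
print('gate',cv2.minAreaRect(W[g][:,:2].astype(np.float32)))
f=(z>.30)&(W[...,0]>.64)&(W[...,1]>.03)&(W[...,1]<.2)
print('flap',W[f].min(0),W[f].max(0))
print('jar',W[(z>.3)&(np.hypot(W[...,0]-.587,W[...,1]-.255)<.04)].mean(0))
for n in("side","top"):
    p=cv2.imread(f"pics/{n}0.png");a=(110,90,330,200) if n=="side" else (140,60,330,250)
    cv2.imwrite(f"pics/{n}0c.png",cv2.resize(p[a[1]:a[3],a[0]:a[2]],None,fx=3,fy=3,interpolation=cv2.INTER_CUBIC))
E
```

```text
((0.6464477777481079, 0.09535275399684906), (0.42793533205986023, 0.41760534048080444), 4.051504135131836)
top 84 [0.52390142 0.15050981 0.32484393] [0.51440758 0.14144599 0.30019755] [0.53469415 0.1617671  0.33098793]
73 [0.52416171 0.1514781  0.32729902]
side 104 [0.51970868 0.14684556 0.31590505] [0.51203784 0.14013389 0.30034088] [0.53236577 0.15838874 0.32928855]
46 [0.51995374 0.14781982 0.32487923]
gate ((0.549866259098053, 0.13927757740020752), (0.11513237655162811, 0.08045805245637894), 3.796165704727173)
flap [0.69082996 0.04299713 0.30088246] [0.82199455 0.17289336 0.33319007]
jar [0.58785375 0.26078075 0.31152825]
```

```bash
python3 - <<'E'
import cv2,numpy as np
from h import *
print(R.from_quat(bot.sense()['tcp_rot']).as_matrix().round(3))
E
```

```text
[[ 0.906 -0.     0.424]
 [-0.424 -0.     0.906]
 [-0.    -1.    -0.   ]]
```

View pics/top0c.png

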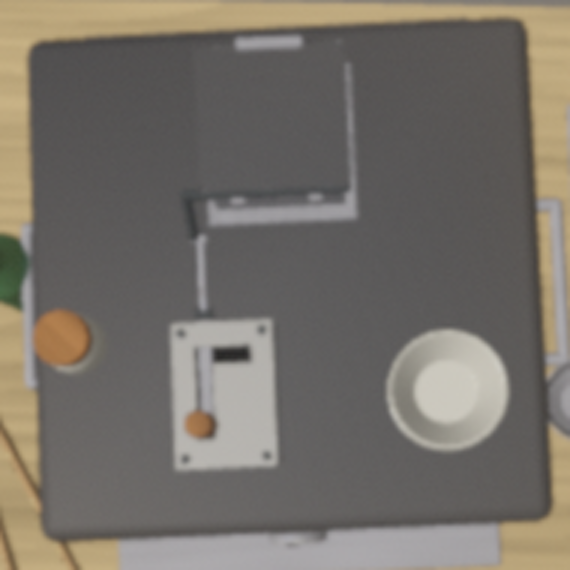

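View pics/side0c.png

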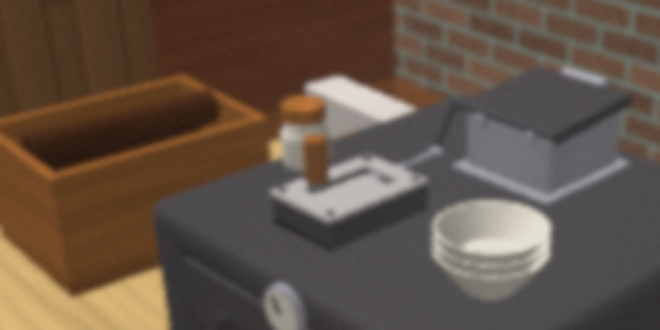

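```bash
python3 -m jog '[{"angular":[0,0,0],"linear":[0,-1.25,0],"grip":-1},{"angular":[0,0,0],"linear":[0,-2.5,0],"grip":-1},{"angular":[0,0,0],"linear":[0,-3.75,0],"grip":-1},{"angular":[0,0,0],"linear":[0,-4.75,0],"grip":-1},{"angular":[0,-0.1,0],"linear":[0.93,-4.75,-0.66],"grip":-1},{"angular":[0,-0.2,0],"linear":[1.85,-4.75,-1.31],"grip":-1},{"angular":[0,-0.3,0],"linear":[2.78,-4.75,-1.97],"grip":-1},{"angular":[0,-0.4,0],"linear":[3.71,-4.75,-2.63],"grip":-1},{"angular":[0,-0.506,0],"linear":[4.63,-4.75,-3.29],"grip":-1},{"angular":[0,-0.506,0],"linear":[5.56,-4.75,-3.94],"grip":-1},{"angular":[0,-0.506,0],"linear":[6.49,-4.75,-4.6],"grip":-1},{"angular":[0,-0.506,0],"linear":[7.42,-4.75,-5.26],"grip":-1},{"angular":[0,-0.506,0],"linear":[8.34,-4.75,-5.91],"grip":-1},{"angular":[0,-0.506,0],"linear":[9.27,-4.75,-6.57],"grip":-1},{"angular":[0,-0.506,0],"linear":[9.27,-4.75,-6.57],"grip":-1},{"angular":[0,-0.506,0],"linear":[9.27,-4.75,-6.57],"grip":-1},{"angular":[0,-0.506,0],"linear":[9.27,-4.75,-6.57],"grip":-1},{"angular":[0,-0.506,0],"linear":[9.27,-4.75,-6.57],"grip":-1}]' 20
python3 - <<'E'
from h import *
s=bot.sense();print(R.from_quat(s['tcp_rot']).as_matrix().round(3),s['q'].round(2))
for n in("side","top"):
    p,d=vision.camera(n);np.save(f"pics/{n}1.npy",d);cv2.imwrite(f"pics/{n}1.png",p)
cv2.imwrite("pics/m1.png",np.hstack([cv2.imread("pics/side1.png")[40:340,60:440],cv2.imread("pics/top1.png")[40:340,60:440]]))
E
```

```text
t: 2.4
tool_pos: [0.4781, 0.1494, 0.4214]
tcp_rot: [-0.707, -0.025, 0.025, 0.707]
ft_force: [0.1, -0.1, 0.5]
opening: -0.0001
[[ 0.998 -0.    -0.07 ]
 [ 0.07   0.     0.998]
 [-0.    -1.     0.   ]] [ 0.16  0.09  1.41  0.    1.64 -1.48]
```

View pics/m1.png

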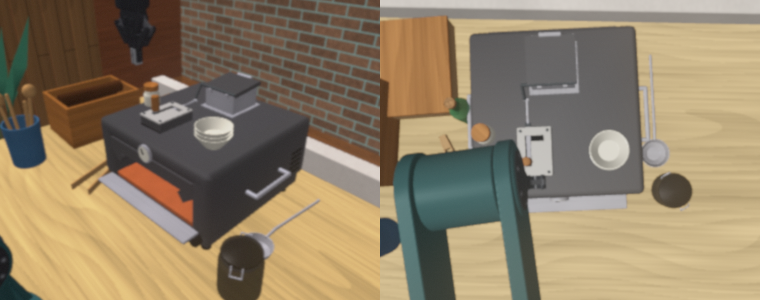

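```bash
python3 -m jog '[{"angular":[0,0,0],"linear":[0,1,0],"grip":-1},{"angular":[0,0,0],"linear":[0,2,0],"grip":-1},{"angular":[0,0,0],"linear":[0,2.6,0],"grip":-1},{"angular":[0,0,0],"linear":[0,3.1,0],"grip":-1},{"angular":[0,0,0],"linear":[0,3.1,0],"grip":-1},{"angular":[0,0,0],"linear":[0,3.1,0],"grip":-1}]'
python3 - <<'E'
from h import *
for n in("side",):
    p,d=vision.camera(n);np.save(f"pics/{n}2.npy",d)
    cv2.imwrite("pics/s2.png",cv2.resize(p[40:210,110:330],None,fx=3,fy=3))
W=world("side",d);s=bot.sense();T=s['tool_pos'];M=R.from_quat(s['tcp_rot']).as_matrix()
L=(W-T)@M
m=(abs(L[...,0])<.03)&(abs(L[...,2])<.04)&(L[...,1]<.003)&(L[...,1]>-.06)
print(m.sum(),np.nanpercentile(L[m],[2,10,50,90,98],axis=0).round(4))
E
```

```text
t: 3.1
tool_pos: [0.4787, 0.1488, 0.2977]
tcp_rot: [0.707, 0.024, -0.025, -0.707]
ft_force: [0.9, 1.0, -0.1]
opening: -0.0001
289 [[-0.0146 -0.0589 -0.0361]
 [-0.0135 -0.0563 -0.0292]
 [-0.0107 -0.0399 -0.0075]
 [ 0.004  -0.011   0.0141]
 [ 0.0075 -0.0027  0.0303]]
```

View pics/s2.png

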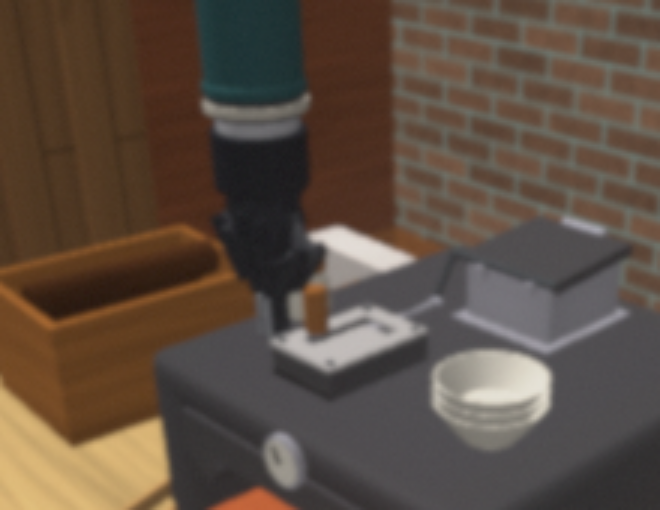

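```bash
python3 -m jog '[{"angular":[0,0,0],"linear":[0.2,0,0],"grip":-1},{"angular":[0,0,0],"linear":[0.4,0,0],"grip":-1},{"angular":[0,0,0],"linear":[0.5,0,0],"grip":-1},{"angular":[0,0,0],"linear":[0.6,0,0],"grip":-1},{"angular":[0,0,0],"linear":[0.7,0,0],"grip":-1},{"angular":[0,0,0],"linear":[0.8,0,0],"grip":-1},{"angular":[0,0,0],"linear":[0.9,0,0],"grip":-1},{"angular":[0,0,0],"linear":[1.0,0,0],"grip":-1},{"angular":[0,0,0],"linear":[1.1,0,0],"grip":-1},{"angular":[0,0,0],"linear":[1.2,0,0],"grip":-1},{"angular":[0,0,0],"linear":[1.2,0,0],"grip":-1}]'
python3 - <<'E'
from h import *
p,d=vision.camera("side");cv2.imwrite("pics/s3.png",cv2.resize(p[40:210,110:330],None,fx=3,fy=3))
E
```

```text
t: 4.25
tool_pos: [0.5262, 0.1514, 0.2972]
tcp_rot: [-0.707, -0.023, 0.025, 0.707]
ft_force: [-2.8, 0.1, 2.1]
opening: -0.0003
```

View pics/s3.png

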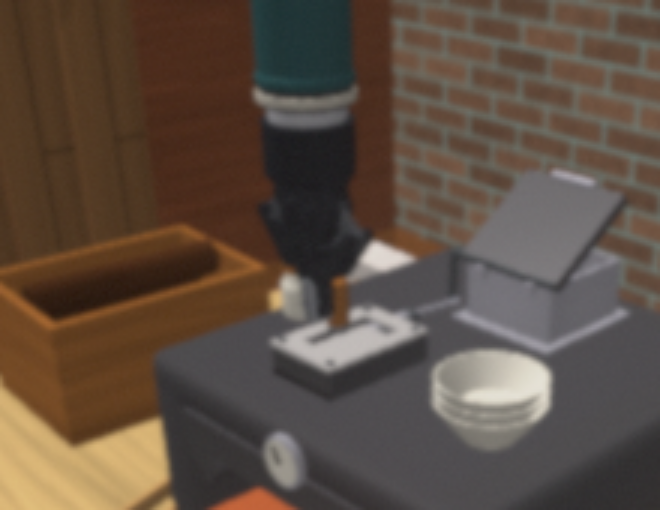

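The knob is moving and the flap is opening with it. I'll carry on to the corner and slow down near the stop.

```bash
python3 -m jog '[{"angular":[0,0,0],"linear":[0.1,0,0],"grip":-1},{"angular":[0,0,0],"linear":[0.2,0,0],"grip":-1},{"angular":[0,0,0],"linear":[0.3,0,0],"grip":-1},{"angular":[0,0,0],"linear":[0.4,0,0],"grip":-1},{"angular":[0,0,0],"linear":[0.5,0,0],"grip":-1},{"angular":[0,0,0],"linear":[0.55,0,0],"grip":-1},{"angular":[0,0,0],"linear":[0.6,0,0],"grip":-1},{"angular":[0,0,0],"linear":[0.6,0,0],"grip":-1},{"angular":[0,0,0],"linear":[0.6,0,0],"grip":-1}]'
python3 - <<'E'
from h import *
p,d=vision.camera("side");np.save("pics/side4.npy",d);cv2.imwrite("pics/s4.png",cv2.resize(p[40:210,110:330],None,fx=3,fy=3))
print(bot.sense()['ft_force'])
E
```

```text
t: 5.2
tool_pos: [0.5504, 0.1531, 0.2972]
tcp_rot: [0.707, 0.024, -0.024, -0.707]
ft_force: [-3.8, -0.5, 1.4]
opening: -0.0002
[-4.10028368 -0.23998779  2.45401757]
```

View pics/s4.png

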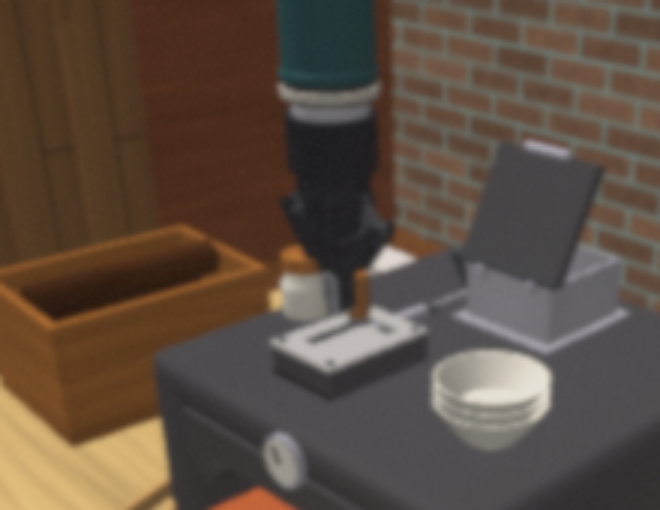

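```bash
python3 -m jog '[{"angular":[0,0,0],"linear":[0.03,0,0],"grip":-1},{"angular":[0,0,0],"linear":[0.06,0,0],"grip":-1},{"angular":[0,0,0],"linear":[0.09,0,0],"grip":-1},{"angular":[0,0,0],"linear":[0.09,0,0],"grip":-1}]'
```

```text
t: 5.65
tool_pos: [0.5541, 0.1534, 0.2972]
tcp_rot: [-0.707, -0.024, 0.024, 0.707]
ft_force: [-4.3, -0.2, 1.0]
opening: 0.0002
```

```bash
python3 -m jog '[{"angular":[0,0,0],"linear":[0.025,0,0],"grip":-1},{"angular":[0,0,0],"linear":[0.05,0,0],"grip":-1},{"angular":[0,0,0],"linear":[0.05,0,0],"grip":-1}]'
```

```text
t: 5.95
tool_pos: [0.5562, 0.1535, 0.2972]
tcp_rot: [0.707, 0.024, -0.024, -0.707]
ft_force: [-4.1, 1.6, 0.6]
opening: 0.0001
```

```bash
python3 -m jog '[{"angular":[0,0,0],"linear":[0.025,0,0],"grip":-1},{"angular":[0,0,0],"linear":[0.05,0,0],"grip":-1},{"angular":[0,0,0],"linear":[0.05,0,0],"grip":-1}]'
```

```text
t: 6.25
tool_pos: [0.5583, 0.1536, 0.2972]
tcp_rot: [0.707, 0.024, -0.024, -0.707]
ft_force: [-4.2, 0.5, 2.3]
opening: -0.0002
```

```bash
python3 -m jog '[{"angular":[0,0,0],"linear":[0.025,0,0],"grip":-1},{"angular":[0,0,0],"linear":[0.05,0,0],"grip":-1},{"angular":[0,0,0],"linear":[0.05,0,0],"grip":-1}]'
```

```text
t: 6.55
tool_pos: [0.5592, 0.1537, 0.2972]
tcp_rot: [0.707, 0.023, -0.025, -0.707]
ft_force: [-7.3, 0.5, 3.2]
opening: 0.0
```

```bash
python3 -m jog '[{"angular":[0,0,0],"linear":[0.025,0,0],"grip":-1},{"angular":[0,0,0],"linear":[0.05,0,0],"grip":-1},{"angular":[0,0,0],"linear":[0.05,0,0],"grip":-1}]'
python3 - <<'E'
from h import *
p,d=vision.camera("side");np.save("pics/side5.npy",d);cv2.imwrite("pics/s5.png",cv2.resize(p[40:210,110:330],None,fx=3,fy=3))
print(bot.sense()['ft_force'])
E
```

```text
t: 6.85
tool_pos: [0.5593, 0.1537, 0.2972]
tcp_rot: [0.707, 0.022, -0.026, -0.707]
ft_force: [-13.3, -0.3, 6.5]
opening: 0.0001
[-13.46334177   0.25202308   6.48999274]
```

View pics/s5.png

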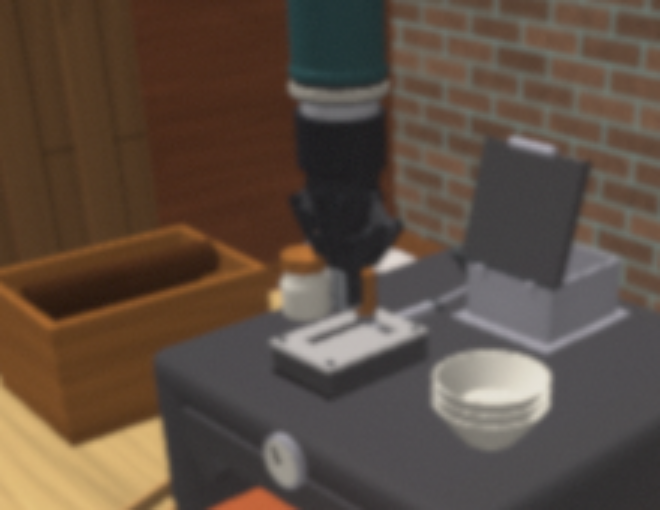

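At the stop: the force rose to 13 N with no motion, and the flap is nearly upright. I'll back off and go around to the knob's left side.

```bash
python3 -m jog '[{"angular":[0,0,0],"linear":[-0.35,0,0],"grip":-1},{"angular":[0,0,0],"linear":[-0.7,0,0],"grip":-1},{"angular":[0,0,0],"linear":[-0.7,0,0],"grip":-1},{"angular":[0,0,0],"linear":[-0.7,0,0.4],"grip":-1},{"angular":[0,0,0],"linear":[-0.7,0,0.8],"grip":-1},{"angular":[0,0,0],"linear":[-0.7,0,1.1],"grip":-1},{"angular":[0,0,0],"linear":[-0.7,0,1.1],"grip":-1},{"angular":[0,0,0],"linear":[-0.3,0,1.1],"grip":-1},{"angular":[0,0,0],"linear":[0.1,0,1.1],"grip":-1},{"angular":[0,0,0],"linear":[0.47,0,1.1],"grip":-1},{"angular":[0,0,0],"linear":[0.47,0,1.1],"grip":-1},{"angular":[0,0,0],"linear":[0.47,0,1.1],"grip":-1}]'
python3 - <<'E'
from h import *
p,d=vision.camera("side");np.save("pics/side6.npy",d);cv2.imwrite("pics/s6.png",cv2.resize(p[40:210,110:330],None,fx=3,fy=3))
w=world("side",d);k=w[(w[...,2]>.30)&(w[...,2]<.335)&(abs(w[...,0]-.58)<.03)&(abs(w[...,1]-.15)<.025)]
print(len(k),k.mean(0),k.min(0),k.max(0))
t=world("side",np.load("pics/side0.npy"));print(bot.sense()['ft_force'])
E
```

```text
t: 8.1
tool_pos: [0.5776, 0.199, 0.2968]
tcp_rot: [0.707, 0.024, -0.025, -0.707]
ft_force: [0.3, -0.2, -0.4]
opening: -0.0002
96 [0.5762876  0.15034833 0.31644191] [0.56786228 0.14165874 0.30003269] [0.58949951 0.16405236 0.32998115]
[-0.37172852 -0.98010239 -0.45457032]
```

View pics/s6.png

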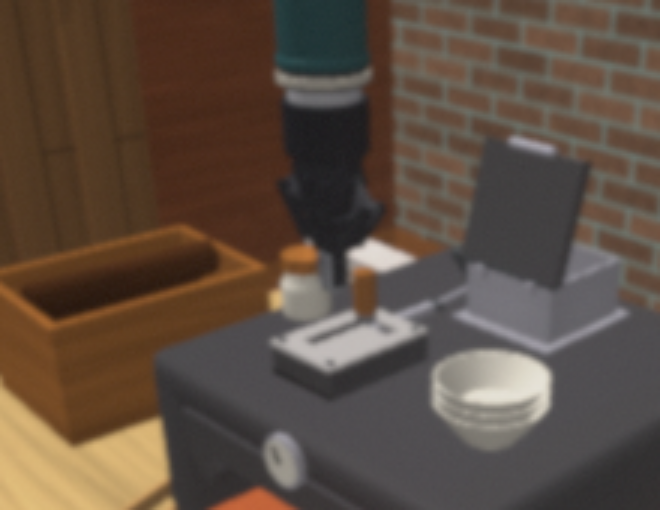

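```bash
python3 -m jog '[{"angular":[0,0,0],"linear":[0.02,0,-0.15],"grip":-1},{"angular":[0,0,0],"linear":[0.02,0,-0.3],"grip":-1},{"angular":[0,0,0],"linear":[0.02,0,-0.4],"grip":-1},{"angular":[0,0,0],"linear":[0.02,0,-0.5],"grip":-1},{"angular":[0,0,0],"linear":[0.02,0,-0.6],"grip":-1},{"angular":[0,0,0],"linear":[0.02,0,-0.7],"grip":-1},{"angular":[0,0,0],"linear":[0.02,0,-0.7],"grip":-1}]'
python3 - <<'E'
from h import *
p,d=vision.camera("side");cv2.imwrite("pics/s7.png",cv2.resize(p[40:210,110:330],None,fx=3,fy=3))
E
```

```text
t: 8.85
tool_pos: [0.5805, 0.1707, 0.2974]
tcp_rot: [0.707, 0.024, -0.024, -0.707]
ft_force: [-1.3, 0.4, 0.9]
opening: 0.0
```

View pics/s7.png

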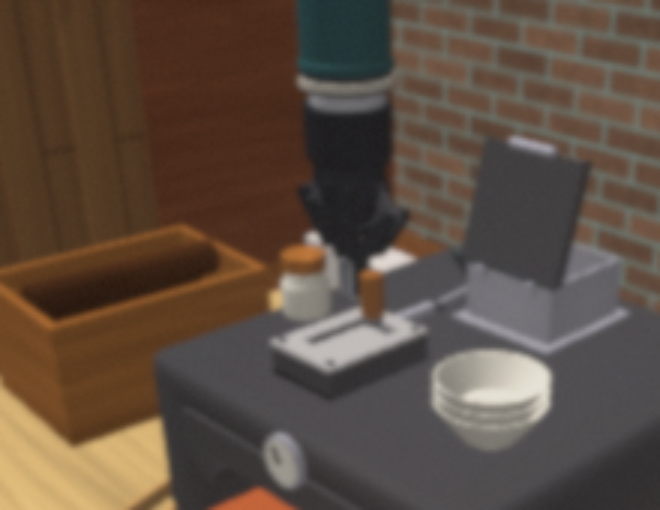

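```bash
python3 -m jog '[{"angular":[0,0,0],"linear":[0,0,-0.1],"grip":-1},{"angular":[0,0,0],"linear":[0,0,-0.2],"grip":-1},{"angular":[0,0,0],"linear":[0,0,-0.3],"grip":-1},{"angular":[0,0,0],"linear":[0,0,-0.4],"grip":-1},{"angular":[0,0,0],"linear":[0,0,-0.45],"grip":-1},{"angular":[0,0,0],"linear":[0,0,-0.45],"grip":-1}]'
python3 - <<'E'
from h import *
p,d=vision.camera("side");cv2.imwrite("pics/s8.png",cv2.resize(p[40:210,110:330],None,fx=3,fy=3))
E
```

```text
t: 9.5
tool_pos: [0.5819, 0.1526, 0.2973]
tcp_rot: [0.707, 0.024, -0.024, -0.706]
ft_force: [-0.5, 1.0, 0.3]
opening: 0.0003
```

View pics/s8.png

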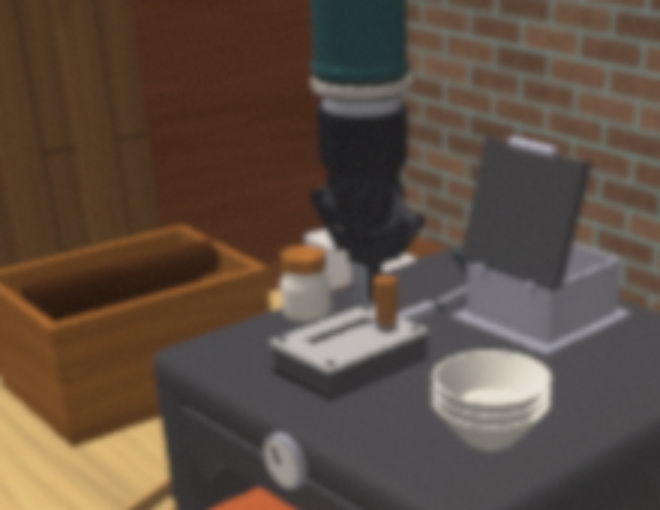

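```bash
python3 -m jog '[{"angular":[0,0,0],"linear":[0,0,-0.05],"grip":-1},{"angular":[0,0,0],"linear":[0,0,-0.1],"grip":-1},{"angular":[0,0,0],"linear":[0,0,-0.15],"grip":-1},{"angular":[0,0,0],"linear":[0,0,-0.15],"grip":-1}]'
```

```text
t: 9.95
tool_pos: [0.5821, 0.15, 0.2974]
tcp_rot: [-0.705, -0.024, 0.024, 0.709]
ft_force: [-1.7, 10.6, 0.2]
opening: -0.0
```

```bash
python3 -m jog '[{"angular":[0,0,0],"linear":[0,0,-0.03],"grip":-1},{"angular":[0,0,0],"linear":[0,0,-0.06],"grip":-1},{"angular":[0,0,0],"linear":[0,0,-0.06],"grip":-1}]'
```

```text
t: 10.25
tool_pos: [0.5821, 0.1496, 0.2974]
tcp_rot: [-0.704, -0.025, 0.025, 0.71]
ft_force: [-2.3, 18.1, 0.8]
opening: -0.0001
```

Force rose to 18 N with the motion stopped, so the knob is at the end of the short leg. I'll retreat left, then up and clear, and check.

```bash
python3 -m jog '[{"angular":[0,0,0],"linear":[0,0,0.3],"grip":-1},{"angular":[0,0,0],"linear":[0,0,0.8],"grip":-1},{"angular":[0,0,0],"linear":[0,0,1.1],"grip":-1},{"angular":[0,0,0],"linear":[0,0,1.1],"grip":-1},{"angular":[0,0,0],"linear":[0,-1,1.1],"grip":-1},{"angular":[0,0,0],"linear":[0,-2,1.1],"grip":-1},{"angular":[0,0,0],"linear":[0,-3,1.1],"grip":-1},{"angular":[0,0,0],"linear":[-1,-3,1.6],"grip":-1},{"angular":[0,0,0],"linear":[-2,-3,2.1],"grip":-1},{"angular":[0,0,0],"linear":[-3,-3,2.6],"grip":-1},{"angular":[0,0,0],"linear":[-4,-3,3.1],"grip":-1},{"angular":[0,0,0],"linear":[-4,-3,4],"grip":-1},{"angular":[0,0,0],"linear":[-4,-3,5],"grip":-1},{"angular":[0,0,0],"linear":[-4,-3,5],"grip":-1},{"angular":[0,0,0],"linear":[-4,-3,5],"grip":-1},{"angular":[0,0,0],"linear":[-4,-3,5],"grip":-1}]'
python3 - <<'E'
from h import *
for n in("side","top"):
    p,d=vision.camera(n);cv2.imwrite(f"pics/{n}9.png",p)
    a=(110,90,330,200) if n=="side" else (140,60,330,250)
    cv2.imwrite(f"pics/{n}9c.png",cv2.resize(p[a[1]:a[3],a[0]:a[2]],None,fx=3,fy=3,interpolation=cv2.INTER_CUBIC))
    w=world(n,d);z=w[...,2]
    k=w[(z>.30)&(z<.335)&(abs(w[...,0]-.58)<.03)&(abs(w[...,1]-.13)<.035)]
    print(n,len(k),k.mean(0).round(4) if len(k) else '')
    f=(z>.34)&(w[...,0]>.64)&(w[...,1]>.03)&(w[...,1]<.2)
    if f.any(): print('flap',w[f].min(0),w[f].max(0))
    w0=world(n,np.load(f"pics/{n}0.npy"))
    for nm,x,y in(("jar",.588,.26),("bowls",.553,-.033)):
        for q in(w0,w):
            m=(q[...,2]>.265)&(np.hypot(q[...,0]-x,q[...,1]-y)<.06)&(abs(q[...,2]-.29)<.045);print(nm,m.sum(),q[m].mean(0).round(4))
E
```

```text
t: 11.85
tool_pos: [0.4095, 0.3324, 0.4171]
tcp_rot: [0.707, 0.024, -0.024, -0.706]
ft_force: [-0.0, -1.0, -0.4]
opening: -0.0003
side 97 [0.5771 0.1214 0.3168]
flap [0.70379583 0.04036612 0.3400742 ] [2.46341337 0.19990238 0.56830154]
jar 241 [0.5786 0.2534 0.2972]
jar 300 [0.5794 0.2508 0.293 ]
bowls 954 [ 0.5539 -0.0371  0.2906]
bowls 956 [ 0.5538 -0.0371  0.2906]
top 84 [0.582  0.1252 0.325 ]
flap [0.70432705 0.04246931 0.34018475] [0.74684371 0.15923966 0.42797593]
jar 388 [0.5865 0.2574 0.3039]
jar 388 [0.5865 0.2575 0.3038]
bowls 1229 [ 0.5568 -0.0359  0.2907]
bowls 1225 [ 0.5568 -0.0358  0.2908]
```

View pics/side9c.png

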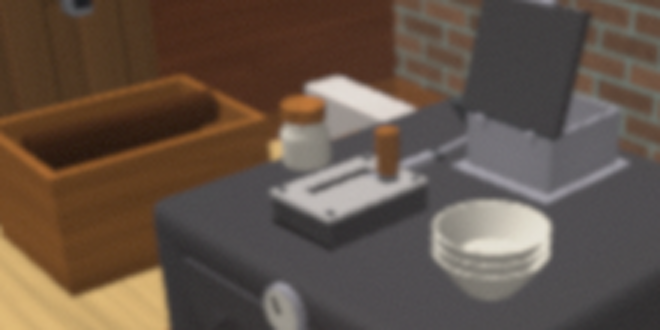

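View pics/top9.png

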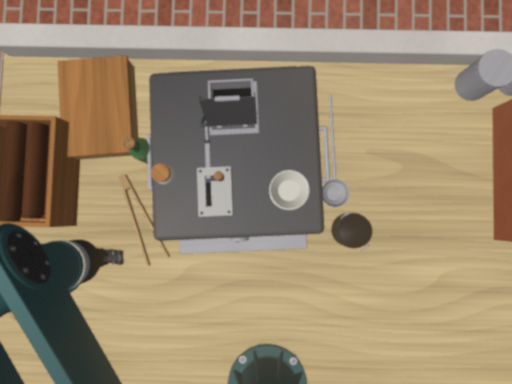

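```bash
python3 -c "
from workcell import order
print(order.hand_in())"
```

```text
the job is handed in; nothing more can be done
None
```

The vent flap is open and locked, and I handed the job in at about 12 s on the robot's clock. With the fingers shut, I pushed the knob along the long leg to the corner stop, where the force rose to 13 N and it stopped moving. I then went round to its left side and pushed it to the end of the short leg, where it stopped at 18 N. The gripper then moved well clear.

**Last checks:**
- **Knob:** it stands about 29 mm sideways from its earlier line, by both cameras. That agrees with the 30 mm short leg within camera accuracy and the slot's 2 mm of play.
- **Flap:** its edge is about 428 mm above the counter, against the expected 425 mm or so.
- **Jar and bowls:** in the top view they had moved by about 0.1 mm or less. The side view showed 2–4 mm for the jar, but the knob and arm hid part of it in the first picture, so I trust the top view.
- **Other items:** the tongs, ladle, latch jar and bottle look unmoved in the top picture; I did not measure them.

No check failed. Sideways forces read only about 1 N while the knob was sliding, below the stated 3–5 N, but the pictures showed it moving with the finger.

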